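# Load a row of blanks into a spring magazine

## Robot

A 6-joint arm with a two-finger parallel gripper is mounted at the origin on a cart in front of the work surface, level with it; the furniture and walls round the work are solid. World frame = base frame: x ahead of the robot, y to its left, z up, the work surface at z = 0. Lengths are in m, angles in rad, forces in N, time in s.
With the tool pointing down it reaches from about 0.2 to 0.875 m from the base axis. Payload 3.4 kg.
Tool frame: the origin (TCP) lies on the centre line of the jaws, within the pads' length; the fingertips stand 8 mm ahead of it and the grasp point (between the pads) lies 11 mm behind it; z points along the fingers, y is the direction in which the jaws open and shut (so a half turn about z gives the same grasp; the last joint's range is limited). The gripper opens to 94 mm and grips with 3 to 60 N. Pads are 16 mm wide; open, the fingers measure 119 mm over their backs; the gripper's body (75 mm by 177 mm) begins 78 mm behind the grasp point.
Start: joints at [-1.37, 0.276, 1.505, -0, 1.361, -0.121], TCP at [0.182, -0.546, 0.213] pointing down, gripper open.
Joint ranges: [-2.89, 2.89], [-0.75, 2.08], [0.22, 2.7], [-1.18, 4.32], [0.11, 2.71], [-2.7, 2.7]. Speed limits (rad/s): [2.57, 2.57, 3.14, 3.14, 3.14, 3.14].

## Interface

Orientations are given as a unit quaternion [w, x, y, z].
In Python, from station import get_obs, camera, hand_in gives the robot as it stands.
- The arm moves only by the shell command python3 -m jog 'ROWS' [OPENING]. ROWS is JSON, a list that holds one entry, the list of rows, each a list of 6 numbers: the shift along the tool's x, y, z as a fraction of full scale, then the turn, a rotation vector about the tool's x, y, z as a fraction of full scale. In form: [[[dx, dy, dz, wx, wy, wz], ...]]. A call has 1 to 20 rows; each row is the pose to reach, as a shift and turn from the pose commanded when the call began, along the tool's axes at that moment, turning the shorter way round; what a row does not reach only later rows make up. Full scale, the value 1, is 20 cm for a shift and 2 pi rad for a turn. A row lasts 1/12 s, in which the tool goes at most 41.7 mm and 7.16 degrees, less where a joint would pass 70% of its speed; a pose out of reach is approached as far as the arm can. A call with a number of a shift or a turn outside -1 to 1 is refused whole. A call with a gripper value outside its range is refused whole. OPENING is the closure, from -1 (fully open) to 1 (shut), set as the call begins (- or left out, the last holds). The fingers move at their own pace and stop on an object; the grip force is fixed at half the most. Time passes only in rows, so rows that repeat a pose let the fingers close. It gives the time, the measured TCP pose, the force and the opening at its end, in the units of the state.
- get_obs(): the state, without advancing time (a new reading comes with each control period).
- camera(name): name is "side" or "top"; returns a dict with "frame" (384x512x3 uint8, blue, green, red), "range_z" (384x512 float32, m along the optical axis (not along the pixel's ray), 0 where there is no reading), "K" (3x3 intrinsics, pixels), "distortion" ([k1, k2, p1, p2, k3] as OpenCV has them; the pictures are not rectified), "xyz" and "rotation" of the camera in the world. Camera axes: x right, y down, z forward; pixel columns grow to the right and rows downward; lengths in m; the calibration is good to about 2 mm. A picture is of the moment at which its call begins.
- hand_in(): hands the job in, once; it reports no verdict.
The state is a dict: "t": time; "joint_positions": joint angles; "joint_velocities": joint speeds; "tau": joint torques, N m; "position": TCP position; "orientation": TCP orientation; "ft_force": force on the tool from outside, world axes, zero at the start; "wrist_torque": the same for the moment, N m; "width": finger opening in m.
Only numpy, scipy, OpenCV 4.12 (cv2) and the standard library are available. Lean on these libraries where they do the work, as an engineer would, in place of code of your own. Each camera call takes 0.05 s, during which the arm holds its last target.

## Task

Pick up the loose wooden blank and set it down square behind the row of three, long sides parallel and without touching the three. Then push on that last blank only, driving all four as one straight row into the magazine against its spring plate until both red catches have snapped shut behind the last blank; press gently, do not ram the plate hard against its end stop, and let go. Leave the other things on the bench alone.

Things in the scene. Friction and masses are not known exactly. Their poses are not given: they have to be found in the camera images.
- magazine: Two green guide rails fixed on the bench, 24 mm high, 110 mm apart inside, x = 15 to 235 mm, mouth flared. Origin: bench level, centre line, where the back of the caught last blank nominally stays. x: loading direction; y: left of it; z up. Its aluminium end unit (plate and catches together, all under 38 mm high) was set by hand, up to 6 mm further in or out than nominal (not measured).
- follower (a joint): Orange spring plate closing the far end, 94 mm wide, 24 mm high. Value: m pushed in; 0 free, face nominally at magazine x = 192 mm. It presses back 2.4 N plus 0.4 N per mm; at 13.5 mm it meets a hard stop and the force shoots up: over 22 N on the plate is ramming. The catches snap at about 10 to 11 mm; four caught blanks leave it near 9 mm.
- catch_left (a joint): Red sprung one-way catch at the mouth's left (+y): an arm, z 5 to 19 mm, 6 mm thick, on a pin nominally at magazine (-50, 66) mm, tip at (0, 46) mm, slanting into the path. Value: rad, 0 closed, about 0.19 when a passing blank presses it aside. Behind the last blank it snaps shut and stops it coming back. Catches and drag of the row together resist by 4 to 10 N.
- catch_right (a joint): The same catch mirrored on the right of the mouth (-y).
- blank_1: First of three equal dark wooden blanks waiting in a row on the bench before the mouth: 50 mm (its x, the loading direction) by 105 mm (its y, across) by 22 mm high, 90 g (varies). Origin: centre of its underside. Nearest the mouth. Up to 5 mm off line and 0.05 rad askew, gaps of about 10 mm between the blanks.
- blank_2: The second blank in the row, like blank_1, behind it.
- blank_3: The third blank in the row, like blank_1, at the tail of the row. Pushed from behind, the row tends to swing out; in the rails (2.5 mm clear on either side) a row more than about 0.07 rad askew binds.
- blank_4: The loose blank, same size and wood, lying flat by itself on the robot's right, to become the last of the row. Origin: centre of its underside; x along its 50 mm side, to lie along the magazine's x. It may be set up to about 65 mm behind blank_3 (leaving room for fingers); pushing closes the gap.
- mug: Bystander: dark and white mug, 97 mm high.
- tape_measure: Bystander: yellow tape measure, 79 mm.
- pencil: Bystander: red pencil, 168 mm.
- screwdriver: Bystander: screwdriver with yellow handle, 148 mm.
There are look-alikes about, which are no part of the job. What is shaped like the blank_4 but green is not meant.

How it is judged:
By the outcome, as a careful person would: the job done as asked, in the order asked, and still so for the second after the job is handed in, with the robot touching nothing.
It also fails if it takes over 72 s, if anything falls off the work surface, if the arm or the gripper's body presses on something with over 40 N, if the wrist force passes 120 N, or if a joint passes its speed limit or range.

## Working session

There is one attempt and no reset: what is moved stays moved. The work goes in short steps, Python scripts to look and compute and a shell command to move; the robot and the scene stay as the last step left them, time stands still between calls to the robot, and variables do not carry over. Pictures are saved under pics/ and viewed, and the job is handed in when it is done.

```bash
ls; mkdir -p pics
python3 - <<'E'
from station import get_obs,camera
import cv2,numpy as np
o=get_obs();print({k:np.round(v,4).tolist() for k,v in o.items()})
for n in("top","side"):
    c=camera(n);cv2.imwrite(f"pics/{n}0.png",c["frame"]);np.savez(f"{n}0.npz",**c)
    print(n,c["K"],c["distortion"],c["xyz"],c["rotation"])
E
```

```text
pics
{'t': 0.0, 'joint_positions': [-1.37, 0.2766, 1.5061, -0.0001, 1.3607, -0.121], 'joint_velocities': [0.0009, -0.0004, -0.0011, 0.0014, -0.0011, 0.0019], 'tau': [0.0009, -40.459, -23.723, 0.0701, 0.0343, -0.0001], 'position': [0.1817, -0.5449, 0.2126], 'orientation': [-0.0009, 0.9871, 0.1602, -0.0001], 'ft_force': [0.0567, 0.6631, 0.4579], 'wrist_torque': [-0.0172, -0.0207, 0.0482], 'width': 0.0938}
top [[440.65879432   0.         253.96067956]
 [  0.         440.65879432 188.89177848]
 [  0.           0.           1.        ]] [-0.02591358  0.          0.          0.          0.        ] [ 0.2466972  -0.10283631  1.40142922] [-0.07175426  0.70653348 -0.70021888  0.07317984]
side [[430.56749075   0.         256.64425802]
 [  0.         430.56749075 188.37124279]
 [  0.           0.           1.        ]] [0.04695568 0.         0.         0.         0.        ] [0.01913023 0.95807706 0.71678798] [ 0.10843541 -0.20388685  0.84138984 -0.4886052 ]
```

View pics/top0.png

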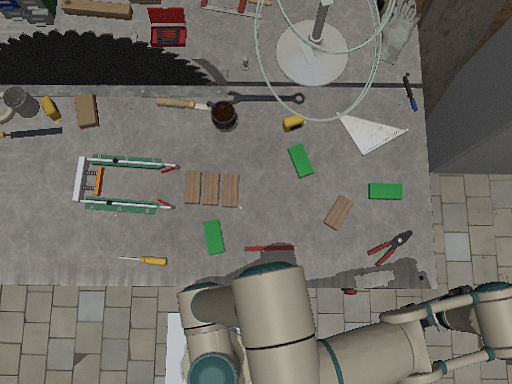

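View pics/side0.png

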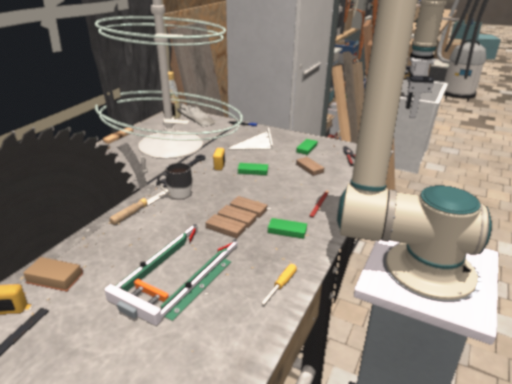

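```bash
cat > h.py <<'E'
import cv2,numpy as np
from scipy.spatial.transform import Rotation as R
def rot(q): return R.from_quat([q[1],q[2],q[3],q[0]])
def ray(c,uv):
    p=cv2.undistortPoints(np.asarray(uv,float).reshape(-1,1,2),c["K"],c["distortion"]).reshape(-1,2)
    return rot(c["rotation"]).apply(np.c_[p,np.ones(len(p))])
def plane(c,uv,z):
    d=ray(c,uv); o=np.asarray(c["xyz"]); return o+d*((z-o[2])/d[:,2])[:,None]
def cloud(c):
    h,w=c["range_z"].shape; v,u=np.mgrid[:h,:w]
    d=ray(c,np.c_[u.ravel(),v.ravel()])
    return (np.asarray(c["xyz"])+d*c["range_z"].ravel()[:,None]).reshape(h,w,3)
def proj(c,P):
    r=rot(c["rotation"]).inv(); rv=r.as_rotvec(); t=-r.apply(c["xyz"])
    return cv2.projectPoints(np.asarray(P,float).reshape(-1,1,3),rv,t,c["K"],c["distortion"])[0].reshape(-1,2)
E
python3 - <<'E'
from h import *
c=np.load("top0.npz")
print(rot(c["rotation"]).as_matrix().round(3))
P=cloud(c)
for n,uv in dict(bench=(260,170),b1=(192,188),b2=(211,188),b3=(231,190),b4=(338,212),rail=(125,163),plate=(99,181),mug=(223,113),pencil=(270,248),green=(300,160)).items():
    print(n,P[uv[1],uv[0]].round(4))
f=c["frame"]
cv2.imwrite("pics/topz.png",cv2.resize(f[140:270,60:370],None,fx=2.58,fy=2.58,interpolation=cv2.INTER_CUBIC))
cv2.imwrite("pics/topm.png",cv2.resize(f[145:220,65:245],None,fx=4.4,fy=4.4,interpolation=cv2.INTER_CUBIC))
E
```

```text
[[ 0.009 -0.979  0.204]
 [-1.    -0.009 -0.001]
 [ 0.003 -0.204 -0.979]]
bench [ 0.6025 -0.1237 -0.0018]
b1 [0.5362 0.0946 0.0166]
b2 [0.535  0.0328 0.0249]
b3 [ 0.5298 -0.031   0.0216]
b4 [ 0.4617 -0.3713  0.0217]
rail [0.6162 0.3148 0.0207]
plate [0.555  0.3938 0.0232]
mug [ 7.861e-01 -2.000e-04  3.260e-02]
pencil [ 0.3472 -0.1563  0.0127]
green [ 0.6319 -0.2532  0.0193]
```

View pics/topm.png

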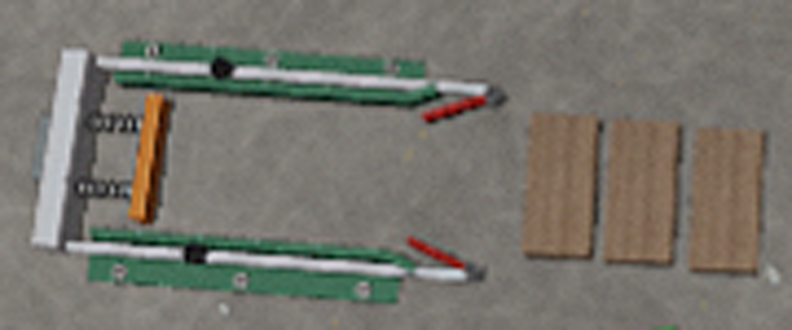

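```bash
cat > m.py <<'E'
from h import *
def order(b):
    return b
def wood(c,roi):
    f=c["frame"]; x0,y0,x1,y1=roi
    s=4
    g=cv2.resize(f[y0:y1,x0:x1],None,fx=s,fy=s,interpolation=cv2.INTER_CUBIC).astype(int)
    m=((g[...,2]-g[...,0])>28).astype(np.uint8)
    m&=((g[...,2]-g[...,1])<60).astype(np.uint8)
    m&=((g[...,2]-g[...,1])>5).astype(np.uint8)
    m=cv2.morphologyEx(m,cv2.MORPH_OPEN,np.ones((5,5)))
    out=[]
    for k in cv2.findContours(m,cv2.RETR_EXTERNAL,cv2.CHAIN_APPROX_NONE)[0]:
        if cv2.contourArea(k)<2500: continue
        uv=(k.reshape(-1,2)+.5)/s-.5+[x0,y0]
        W=plane(c,uv,.022)[:,:2]*1000
        (cx,cy),(w,h),a=cv2.minAreaRect(W.astype(np.float32))
        if w>h: w,h=h,w; a+=90   # a: direction of short side
        a=(a+90)%180-90
        out.append((cx,cy,w,h,a,uv.mean(0)))
    return out,m
E
python3 - <<'E'
from m import *
c=np.load("top0.npz")
for r in [(178,165,245,215),(318,188,360,235)]:
    o,m=wood(c,r); cv2.imwrite(f"pics/m{r[0]}.png",m*255)
    for t in o: print(np.round(t[:5],2),t[5].round(1))
f=c["frame"];hsv=cv2.cvtColor(f,cv2.COLOR_BGR2HSV)
for n,sel in dict(red=((hsv[...,0]<6)|(hsv[...,0]>174)),orange=(hsv[...,0]>=8)&(hsv[...,0]<=18)).items():
    m=(sel&(hsv[...,1]>150)&(hsv[...,2]>80)).astype(np.uint8); m[:150]=0;m[215:]=0;m[:,:70]=0;m[:,185:]=0
    N,l,st,ce=cv2.connectedComponentsWithStats(m)
    for i in range(1,N):
        if st[i,4]>5:
            v,u=np.nonzero(l==i); W=plane(c,np.c_[u,v],.019 if n=="red" else .024)*1000
            k=cv2.minAreaRect(W[:,:2].astype(np.float32))
            print(n,st[i],ce[i].round(1),W.mean(0).round(1),np.round(k[0],1),np.round(k[1],1),round(k[2],1),"ext",W[:,:2].min(0).round(1),W[:,:2].max(0).round(1))
# rails: green mask
m=((hsv[...,0]>60)&(hsv[...,0]<95)&(hsv[...,1]>80)).astype(np.uint8);m[:150]=0;m[218:]=0;m[:,:70]=0;m[:,185:]=0
N,l,st,ce=cv2.connectedComponentsWithStats(m)
for i in range(1,N):
    if st[i,4]>40:
        v,u=np.nonzero(l==i);W=plane(c,np.c_[u,v],.0)*1000
        k=cv2.minAreaRect(W[:,:2].astype(np.float32));print("green",st[i],np.round(k[0],1),np.round(k[1],1),round(k[2],2),cv2.boxPoints(k).round(0).tolist())
g=f[150:220,70:185]
cv2.imwrite("pics/mag.png",cv2.resize(g,None,fx=6.9,fy=6.9,interpolation=cv2.INTER_CUBIC))
E
```

```text
[529.62 -26.92  49.38 105.39  88.23] [229.7 190.2]
[535.54  35.08  50.18 105.56  88.64] [210.4 188.2]
[539.49  94.27  50.56 105.68  88.43] [192.  186.7]
[ 462.15 -372.66   49.77  106.08   57.6 ] [338.4 212. ]
red [161 167  14   5  26] [168.  169.1] [597.4 174.2  19. ] [597.3 175.8] [ 6.4 43.7] 19.7 ext [590.9 155.1] [604.6 196.7]
red [158 199  12   7  19] [163.5 202.2] [488.6 183.4  19. ] [489.3 183.5] [40.8  4.3] 64.1 ext [479.7 165.5] [498.8 201.6]
orange [ 94 167   8  29 103] [ 97.7 180.5] [556.5 398.   24. ] [555.5 398.3] [11.8 92.4] 86.2 ext [509. 390.] [601.3 406.4]
green [101 155  24   5  74] [640.8 364.1] [78.1 11.2] 86.27 [[633.0, 326.0], [644.0, 325.0], [649.0, 403.0], [638.0, 403.0]]
green [128 157  24   5  73] [635.3 273.7] [76.7 10.4] 86.29 [[628.0, 236.0], [638.0, 235.0], [643.0, 312.0], [633.0, 312.0]]
green [ 91 161  74   8 229] [615.6 313.3] [242.8  13.4] 86.98 [[602.0, 192.0], [616.0, 192.0], [629.0, 434.0], [615.0, 435.0]]
green [ 86 197  73   9 181] [495.4 322.5] [236.8   9.2] 85.76 [[482.0, 205.0], [491.0, 204.0], [509.0, 440.0], [500.0, 441.0]]
green [ 85 203  71  11 356] [472.1 328.1] [228.   18.9] 86.32 [[455.0, 215.0], [474.0, 214.0], [489.0, 441.0], [470.0, 442.0]]
```

View pics/mag.png

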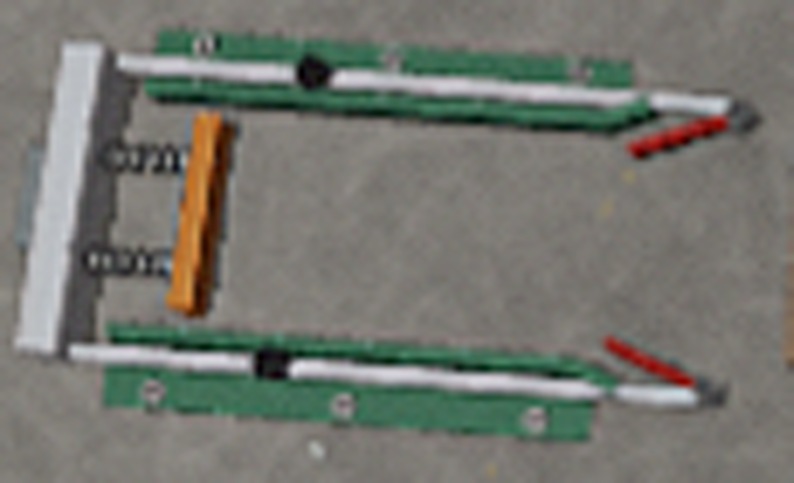

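View pics/m178.png

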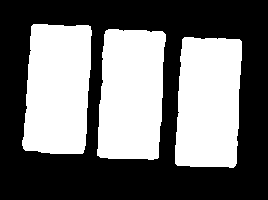

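```bash
cat > go.py <<'E'
import sys
from h import *
from station import get_obs
def go(x,y,z,a):
    """target mm, tool-x angle deg (tool down) -> row values"""
    o=get_obs(); q=rot(o["orientation"]); p=np.asarray(o["position"])
    ca,sa=np.cos(np.radians(a)),np.sin(np.radians(a))
    T=R.from_matrix(np.array([[ca,sa,0],[sa,-ca,0],[0,0,-1]]))
    d=q.inv().apply(np.array([x,y,z])/1000-p)/.2
    w=(q.inv()*T).as_rotvec()/(2*np.pi)
    X=q.as_matrix()[:,0]
    print("t",round(o["t"],2),"pos",(p*1000).round(1),"xang",np.degrees(np.arctan2(X[1],X[0])).round(2),"F",np.round(o["ft_force"],2),"w",round(o["width"]*1000,1))
    print("row",np.r_[d,w].round(4).tolist(),"mm",(np.linalg.norm(d)*200).round(0),"deg",(np.linalg.norm(w)*360).round(1))
if __name__=="__main__": go(*map(float,sys.argv[1:]))
E
python3 go.py 462 -372.7 100 -32.4
```

```text
t 0.1 pos [ 181.8 -545.   212.7] xang 18.44 F [0.25 0.01 0.18] w 94.4
row [1.6017, -0.3732, 0.5645, -0.0002, 0.0001, 0.1412] mm 348.0 deg 50.8
```

```bash
python3 -m jog '[[[0.2,-0.047,0.07,0,0,0.018],[0.4,-0.094,0.14,0,0,0.036],[0.6,-0.14,0.21,0,0,0.053],[0.8,-0.187,0.28,0,0,0.07],[0.8,-0.187,0.28,0,0,0.07]]]' -1; python3 go.py 462 -372.7 100 -32.4
```

```text
t: 0.52
position: [0.3252, -0.4543, 0.1548]
orientation: [-0.003, 0.998, -0.059, -0.0]
ft_force: [-0.3, 0.7, 0.5]
width: 0.0943
t 0.52 pos [ 325.2 -454.3  154.8] xang -6.74 F [-0.28  0.71  0.51] w 94.3
row [0.6315, -0.4835, 0.2771, -0.001, 0.0003, 0.0713] mm 168.0 deg 25.7
```

```bash
python3 -m jog '[[[0.16,-0.12,0.07,0,0,0.018],[0.32,-0.24,0.14,0,0,0.036],[0.48,-0.36,0.21,0,0,0.054],[0.63,-0.483,0.277,-0.001,0,0.0713],[0.63,-0.483,0.277,-0.001,0,0.0713],[0.63,-0.483,0.277,-0.001,0,0.0713]]]' -1; python3 go.py 462 -372.7 12 -32.4
python3 - <<'E'
from h import *
from station import camera
c=camera("side");cv2.imwrite("pics/side1.png",c["frame"])
E
```

```text
t: 1.02
position: [0.459, -0.3766, 0.1008]
orientation: [0.003, 0.961, -0.276, -0.001]
ft_force: [0.3, 0.1, 0.8]
width: 0.094
t 1.02 pos [ 459.  -376.6  100.8] xang -32.1 F [0.26 0.05 0.77] w 94.0
row [0.0028, -0.0272, 0.4436, 0.0009, 0.0002, 0.0008] mm 89.0 deg 0.5
```

View pics/side1.png

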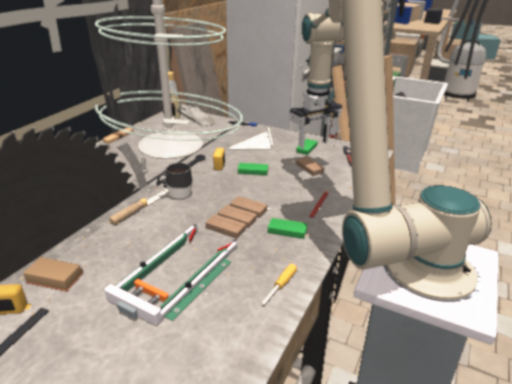

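The side view shows the open gripper above the brown loose blank at about (310,165).

```bash
python3 -m jog '[[[0,-0.012,0.1,0,0,0],[0,-0.02,0.2,0,0,0],[0.003,-0.025,0.3,0,0,0],[0.003,-0.025,0.3,0,0,0],[0.003,-0.025,0.3,0,0,0]]]' -1; python3 go.py 462 -372.7 12 -32.4
```

```text
t: 1.48
position: [0.4597, -0.3758, 0.042]
orientation: [0.003, 0.96, -0.28, -0.001]
ft_force: [-0.0, 0.7, -0.2]
width: 0.0942
t 1.48 pos [ 459.7 -375.8   42. ] xang -32.49 F [-0.05  0.72 -0.19] w 94.2
row [0.0012, -0.0202, 0.1499, 0.001, 0.0, -0.0003] mm 30.0 deg 0.4
```

```bash
python3 -m jog '[[[0,0,0,0,0,0],[0,0,0,0,0,0],[0,0,0,0,0,0]]]' -1; python3 go.py 462 -372.7 12 -32.4
```

```text
t: 1.73
position: [0.4618, -0.376, 0.0436]
orientation: [0.004, 0.96, -0.279, 0.001]
ft_force: [-0.8, 0.3, 0.4]
width: 0.0941
t 1.73 pos [ 461.8 -376.    43.6] xang -32.45 F [-0.85  0.31  0.42] w 94.1
row [-0.0086, -0.0155, 0.1578, 0.0011, -0.0007, -0.0001] mm 32.0 deg 0.5
```

```bash
python3 - <<'E'
from station import *
import numpy as np
P=[];J=[]
for i in range(6):
    camera("top");o=get_obs();P.append(o["position"]);J.append(o["joint_positions"])
P=np.array(P)*1000;print(P.round(1));print(P.mean(0),np.std(J,axis=0))
E
python3 go.py 462 -372.7 12 -32.4
```

```text
[[ 461.8 -375.7   43.4]
 [ 461.7 -375.4   43.1]
 [ 461.6 -375.2   42.9]
 [ 461.6 -375.    42.7]
 [ 461.6 -374.9   42.5]
 [ 461.5 -374.8   42.4]]
[ 461.62938349 -375.19147191   42.81775083] [2.28916156e-04 3.93647064e-04 3.85499896e-04 3.15975777e-05
 8.77514172e-05 7.87046336e-05]
t 2.03 pos [ 461.5 -374.8   42.4] xang -32.42 F [0.16 0.19 0.18] w 94.4
row [-0.0039, -0.0114, 0.1517, 0.001, -0.0003, -0.0] mm 30.0 deg 0.4
```

```bash
python3 -m jog '[[[0,0,0.05,0,0,0],[0,0,0.1,0,0,0],[0,0,0.147,0,0,0],[0,0,0.147,0,0,0],[0,0,0.147,0,0,0],[0,0,0.147,0,0,0]]]' -1; python3 go.py 462 -372.7 12 -32.4;  python3 -m jog '[[[0,0,0,0,0,0],[0,0,0,0,0,0],[0,0,0,0,0,0],[0,0,0,0,0,0],[0,0,0,0,0,0]]]' -1; python3 go.py 462 -372.7 12 -32.4
```

```text
t: 2.53
position: [0.4613, -0.375, 0.0122]
orientation: [0.003, 0.96, -0.279, -0.0]
ft_force: [-0.2, -0.4, 0.6]
width: 0.0941
t 2.53 pos [ 461.3 -375.    12.2] xang -32.43 F [-0.19 -0.38  0.6 ] w 94.1
row [-0.0031, -0.0114, 0.0012, 0.001, -0.0001, -0.0001] mm 2.0 deg 0.3
t: 2.95
position: [0.4614, -0.3751, 0.0129]
orientation: [0.003, 0.96, -0.279, 0.0]
ft_force: [-1.0, -0.4, -0.0]
width: 0.0941
t 2.95 pos [ 461.4 -375.1   12.9] xang -32.43 F [-1.03 -0.37 -0.03] w 94.1
row [-0.0039, -0.0117, 0.0045, 0.001, -0.0003, -0.0001] mm 3.0 deg 0.4
```

```bash
python3 -m jog '[[[-0.003,-0.011,0.003,0.001,0,0],[-0.003,-0.011,0.003,0.001,0,0],[-0.003,-0.011,0.003,0.001,0,0],[-0.003,-0.011,0.003,0.001,0,0]]]' -1; python3 -m jog '[[[0,0,0,0,0,0],[0,0,0,0,0,0],[0,0,0,0,0,0],[0,0,0,0,0,0],[0,0,0,0,0,0],[0,0,0,0,0,0],[0,0,0,0,0,0],[0,0,0,0,0,0],[0,0,0,0,0,0],[0,0,0,0,0,0]]]' 1;python3 go.py 462 -372.7 12 -32.4
```

```text
t: 3.28
position: [0.462, -0.3728, 0.012]
orientation: [0.0, 0.96, -0.279, 0.001]
ft_force: [0.5, -0.6, -0.0]
width: 0.0937
t: 4.12
position: [0.462, -0.3728, 0.012]
orientation: [0.0, 0.96, -0.279, 0.001]
ft_force: [0.1, -0.2, -0.1]
width: 0.0498
t 4.12 pos [ 462.  -372.8   12. ] xang -32.43 F [ 0.1  -0.17 -0.15] w 49.8
row [-0.0002, -0.0004, 0.0002, -0.0, -0.0002, -0.0001] mm 0.0 deg 0.1
```

```bash
python3 -m jog '[[[0,0,-0.08,0,0,0],[0,0,-0.18,0,0,0],[0,0,-0.3,0,0,0],[0,0,-0.3,0,0,0],[0,0,-0.3,0,0,0]]]' 1;python3 go.py 524.5 -122 72 -2.8
```

```text
t: 4.53
position: [0.4625, -0.3734, 0.073]
orientation: [0.001, 0.96, -0.279, 0.002]
ft_force: [-0.5, 0.0, -1.3]
width: 0.0495
t 4.53 pos [ 462.5 -373.4   73. ] xang -32.43 F [-0.54  0.02 -1.34] w 49.5
row [-0.4126, -1.2272, 0.0026, 0.0003, -0.0006, -0.0823] mm 259.0 deg 29.6
```

```bash
python3 -m jog '[[[-0.03,-0.1,0,0,0,-0.008],[-0.08,-0.25,0,0,0,-0.018],[-0.14,-0.43,0,0,0,-0.03],[-0.2,-0.6,0,0,0,-0.042],[-0.26,-0.77,0,0,0,-0.052],[-0.3,-0.88,0,0,0,-0.06],[-0.33,-0.97,0,0,0,-0.066],[-0.33,-0.97,0,0,0,-0.066],[-0.33,-0.97,0,0,0,-0.066]]]' 1;python3 go.py 524.5 -122 72 -2.8
```

```text
t: 5.28
position: [0.5094, -0.1725, 0.0706]
orientation: [-0.0, 0.997, -0.075, -0.001]
ft_force: [0.3, -0.5, -1.0]
width: 0.05
t 5.28 pos [ 509.4 -172.5   70.6] xang -8.57 F [ 0.31 -0.51 -0.95] w 50.0
row [0.037, -0.2607, -0.0069, 0.0, 0.0002, -0.016] mm 53.0 deg 5.8
```

```bash
python3 -m jog '[[[0.01,-0.1,0,0,0,-0.006],[0.03,-0.2,0,0,0,-0.012],[0.037,-0.26,0,0,0,-0.016],[0.037,-0.26,0,0,0,-0.016],[0.037,-0.26,0,0,0,-0.016],[0.037,-0.26,0,0,0,-0.016],[0.037,-0.26,0,0,0,-0.016],[0.037,-0.26,0,0,0,-0.016]]]' 1;python3 go.py 524.5 -122 40 -2.8
python3 - <<'E'
from m import *
from station import camera
for n in("top","side"):
    c=camera(n);np.savez(n+"2.npz",**c);cv2.imwrite(f"pics/{n}2.png",c["frame"])
E
```

```text
t: 5.95
position: [0.5252, -0.1243, 0.0719]
orientation: [0.0, 1.0, -0.026, 0.001]
ft_force: [0.1, -0.6, -0.3]
width: 0.0497
t 5.95 pos [ 525.2 -124.3   71.9] xang -2.99 F [ 0.05 -0.64 -0.3 ] w 49.7
row [-0.0044, -0.0113, 0.1596, 0.0001, -0.0002, -0.0005] mm 32.0 deg 0.2
```

View pics/side2.png

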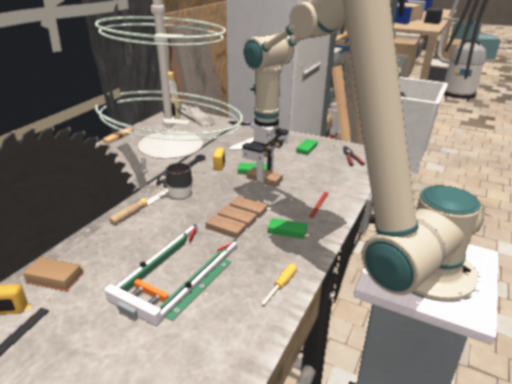

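View pics/top2.png

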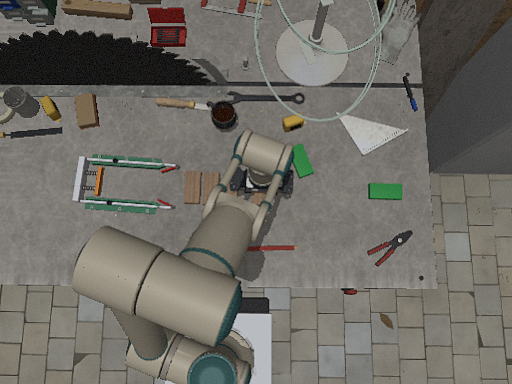

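The blank is in the jaws behind the row (side view about (268,175)) and clear of blank_3 and the green block. Next I lower it.

```bash
python3 -m jog '[[[0,-0.002,0.06,0,0,0],[0,-0.004,0.14,0,0,0],[-0.003,-0.006,0.22,0,0,-0.0005],[-0.003,-0.008,0.26,0,0,-0.0005],[-0.003,-0.008,0.28,0,0,-0.0005],[-0.003,-0.008,0.29,0,0,-0.0005],[-0.003,-0.008,0.295,0,0,-0.0005],[-0.003,-0.008,0.297,0,0,-0.0005],[-0.003,-0.008,0.297,0,0,-0.0005],[-0.003,-0.008,0.297,0,0,-0.0005]]]' 1;python3 go.py 524.5 -122 12.2 -2.8
```

```text
t: 6.88
position: [0.5255, -0.1219, 0.0132]
orientation: [0.001, 1.0, -0.024, 0.001]
ft_force: [0.4, -0.1, -0.8]
width: 0.0495
t 6.88 pos [ 525.5 -121.9   13.2] xang -2.73 F [ 0.41 -0.13 -0.76] w 49.5
row [-0.0048, 0.0006, 0.0049, 0.0002, -0.0004, 0.0002] mm 1.0 deg 0.2
```

```bash
python3 -m jog '[[[-0.002,0,0.002,0,0,0],[-0.003,0,0.004,0,0,0],[-0.003,0,0.004,0,0,0],[-0.003,0,0.004,0,0,0]]]' 1;python3 go.py 524.5 -122 12.2 -2.8; python3 -m jog '[[[0,0,0,0,0,0],[0,0,0,0,0,0],[0,0,0,0,0,0],[0,0,0,0,0,0],[0,0,0,0,0,0]]]' -0.6;python3 go.py 524.5 -122 92 -2.8
```

```text
t: 7.22
position: [0.5245, -0.1218, 0.0121]
orientation: [0.0, 1.0, -0.024, 0.001]
ft_force: [-0.7, -0.4, 1.1]
width: 0.0501
t 7.22 pos [ 524.5 -121.8   12.1] xang -2.73 F [-0.73 -0.36  1.14] w 50.1
row [-0.0, 0.0011, -0.0007, 0.0001, -0.0003, 0.0002] mm 0.0 deg 0.1
t: 7.63
position: [0.5243, -0.1217, 0.0117]
orientation: [0.0, 1.0, -0.024, 0.001]
ft_force: [-0.5, 1.3, 0.7]
width: 0.0747
t 7.63 pos [ 524.3 -121.7   11.7] xang -2.73 F [-0.53  1.31  0.7 ] w 74.7
row [0.0014, 0.0016, -0.4014, 0.0001, -0.0002, 0.0002] mm 80.0 deg 0.1
```

Raise, then move back (−y) and turn to the pushing orientation.

```bash
python3 -m jog '[[[0,0,-0.05,0,0,0],[0,0,-0.12,0,0,0],[0,0,-0.25,0,0,0],[0,0,-0.4,0,0,0],[0,0,-0.4,0,0,0],[0,0,-0.4,0,0,0]]]' -0.6;python3 go.py 520 -250 92 86.3
```

```text
t: 8.13
position: [0.5258, -0.1222, 0.0942]
orientation: [0.001, 1.0, -0.024, 0.003]
ft_force: [0.0, 0.7, -0.0]
width: 0.0753
t 8.13 pos [ 525.8 -122.2   94.2] xang -2.72 F [ 0.05  0.67 -0.04] w 75.3
row [0.0015, 0.6396, 0.0121, 0.001, -0.0005, -0.2473] mm 128.0 deg 89.0
```

```bash
python3 -m jog '[[[0,0.08,0,0,0,-0.019],[0,0.16,0,0,0,-0.038],[0,0.24,0,0,0,-0.057],[0,0.32,0,0,0,-0.076],[0,0.4,0,0,0,-0.095],[0,0.48,0,0,0,-0.114],[0,0.54,0,0,0,-0.133],[0,0.6,0,0,0,-0.152],[0,0.64,0.01,0,0,-0.171],[0,0.64,0.01,0,0,-0.19],[0,0.64,0.01,0,0,-0.209],[0,0.64,0.01,0,0,-0.228],[0,0.64,0.01,0.001,0,-0.247],[0,0.64,0.01,0.001,0,-0.247],[0,0.64,0.01,0.001,0,-0.247],[0,0.64,0.01,0.001,0,-0.247]]]' -0.15;python3 go.py 520 -250 92 86.3
python3 - <<'E'
from m import *
from station import camera
for n in("top","side"):
    c=camera(n);np.savez(n+"3.npz",**c);cv2.imwrite(f"pics/{n}3.png",c["frame"])
c=np.load("top3.npz")
o,m=wood(c,(178,160,300,220))
for t in o: print(np.round(t[:5],2),t[5].round(1))
E
```

```text
t: 9.47
position: [0.5177, -0.2492, 0.0892]
orientation: [-0.003, 0.731, 0.682, 0.0]
ft_force: [0.4, -1.0, -0.2]
width: 0.0539
t 9.47 pos [ 517.7 -249.2   89.2] xang 86.04 F [ 0.37 -1.02 -0.25] w 53.9
row [-0.003, 0.0116, -0.0141, -0.0006, -0.0006, -0.0007] mm 4.0 deg 0.4
[ 530.98 -121.68   47.99   92.8    86.24] [257.1 187.3]
[529.58 -26.99  49.45 105.45  88.23] [229.7 190.2]
[535.5   35.14  49.44 105.55  88.15] [210.4 188.1]
[539.26  94.02  49.97 104.65  88.48] [192.  186.7]
```

View pics/top3.png

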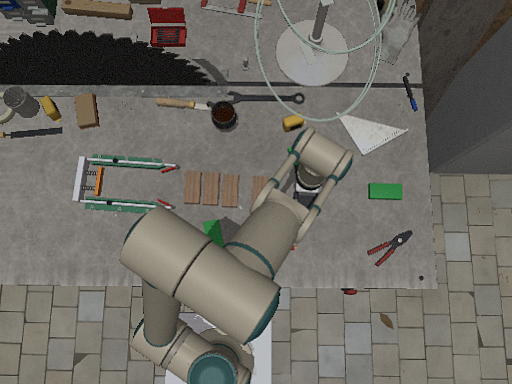

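View pics/side3.png

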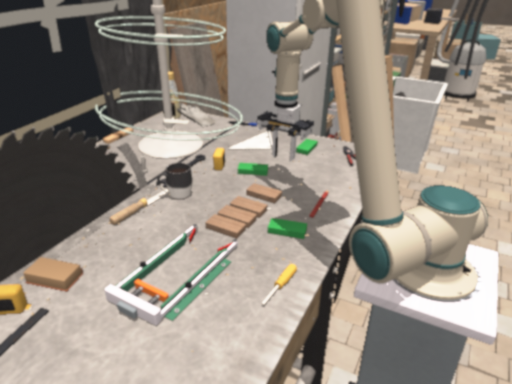

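```bash
python3 go.py 521.8 -175 60 86.35
```

```text
t 9.57 pos [ 518.  -249.3   89.5] xang 86.1 F [ 0.3  -0.15 -0.66] w 54.0
row [0.3716, -0.0056, 0.1491, -0.0005, -0.0006, -0.0007] mm 80.0 deg 0.4
```

```bash
python3 -m jog '[[[0.1,0,0.05,0,0,0],[0.2,-0.003,0.1,0,0,0],[0.3,-0.005,0.14,0,0,0],[0.37,-0.005,0.149,0,-0.0005,-0.0005],[0.37,-0.005,0.149,0,-0.0005,-0.0005],[0.37,-0.005,0.149,0,-0.0005,-0.0005],[0.37,-0.005,0.149,0,-0.0005,-0.0005],[0.37,-0.005,0.149,0,-0.0005,-0.0005]]]' -0.05;python3 go.py 521.8 -175 11 86.35
```

```text
t: 10.23
position: [0.5225, -0.1767, 0.0607]
orientation: [-0.0, 0.729, 0.684, -0.001]
ft_force: [0.3, -0.5, 0.4]
width: 0.0496
t 10.23 pos [ 522.5 -176.7   60.7] xang 86.32 F [ 0.25 -0.54  0.36] w 49.6
row [0.0084, -0.0039, 0.2486, -0.0002, 0.0001, -0.0001] mm 50.0 deg 0.1
```

```bash
python3 -m jog '[[[0,-0.003,0.08,0,0,0],[0,-0.003,0.16,0,0,0],[0,-0.003,0.22,0,0,0],[0,-0.003,0.245,0,0,0],[0,-0.003,0.246,0,0,0],[0,-0.003,0.246,0,0,0],[0,-0.003,0.246,0,0,0]]]' -0.05;python3 go.py 523.1 -155 11 86.35
```

```text
t: 10.82
position: [0.522, -0.1761, 0.0118]
orientation: [-0.0, 0.729, 0.684, -0.001]
ft_force: [0.6, -0.3, 0.6]
width: 0.0492
t 10.82 pos [ 522.  -176.1   11.8] xang 86.34 F [ 0.62 -0.3   0.65] w 49.2
row [0.1057, -0.001, 0.0041, -0.0002, 0.0001, -0.0] mm 21.0 deg 0.1
```

```bash
python3 -m jog '[[[0.02,0,0.003,0,0,0],[0.04,0,0.003,0,0,0],[0.06,0,0.003,0,0,0],[0.08,0,0.003,0,0,0],[0.1,-0.001,0.003,0,0,0],[0.115,-0.001,0.003,0,0,0],[0.13,-0.001,0.003,0,0,0],[0.145,-0.001,0.003,0,0,0],[0.16,-0.001,0.003,0,0,0],[0.175,-0.001,0.003,0,0,0],[0.19,-0.001,0.003,0,0,0],[0.205,-0.001,0.003,0,0,0],[0.22,-0.001,0.003,0,0,0],[0.235,-0.001,0.003,0,0,0],[0.25,-0.001,0.003,0,0,0],[0.265,-0.001,0.003,0,0,0],[0.28,-0.001,0.003,0,0,0],[0.28,-0.001,0.003,0,0,0]]]' -0.05;python3 go.py 545.5 199.5 11 86.35
cat > look.py <<'E'
import sys
from m import *
from station import camera
k=sys.argv[1]
for n in("top","side"):
    c=camera(n);np.savez(n+k+".npz",**c);f=c["frame"]
    g=f[140:230,75:305] if n=="top" else f[150:330,90:310]
    s=3.4 if n=="top" else 3.2
    cv2.imwrite(f"pics/{n}{k}.png",cv2.resize(g,None,fx=s,fy=s,interpolation=cv2.INTER_CUBIC))
c=np.load("top"+k+".npz")
for t in wood(c,(90,160,300,220))[0]: print(np.round(t[:5],2),t[5].round(1))
E
python3 look.py 4
```

```text
t: 12.32
position: [0.5245, -0.1187, 0.0104]
orientation: [-0.001, 0.729, 0.684, -0.001]
ft_force: [-0.2, 0.4, 1.4]
width: 0.0496
t 12.32 pos [ 524.5 -118.7   10.4] xang 86.38 F [-0.16  0.35  1.4 ] w 49.6
row [1.5944, 0.0044, -0.0013, -0.0005, -0.0002, 0.0001] mm 319.0 deg 0.2
[535.71  35.38  49.16 105.25  87.8 ] [208.5 186. ]
[539.39  94.17  50.8  105.62  88.68] [192.  186.7]
```

View pics/top4.png

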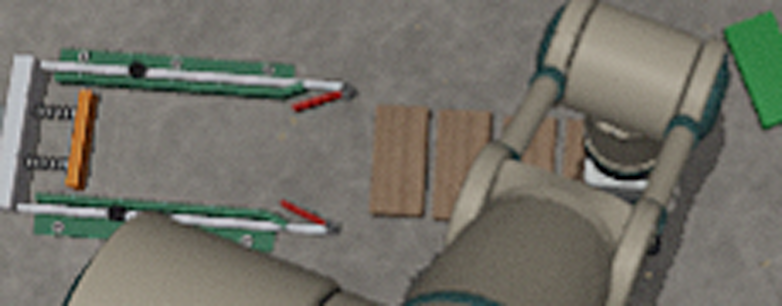

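View pics/side4.png

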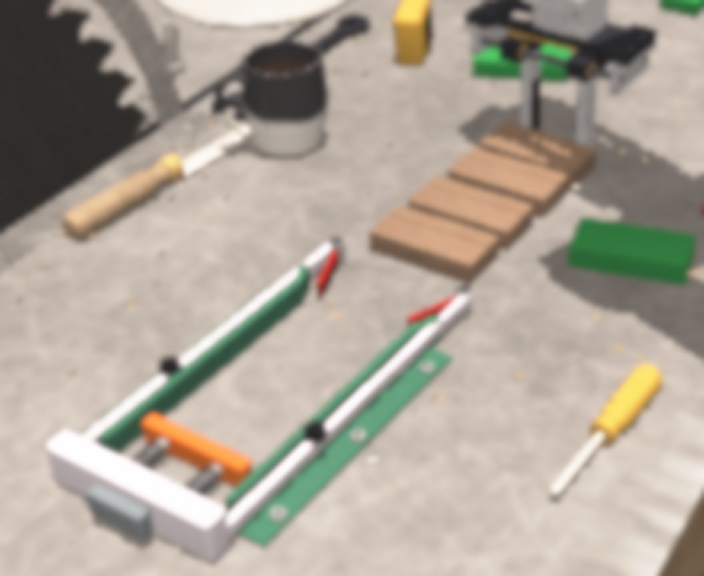

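The side view shows both fingertips on the back of blank_4 at about (560,120), with the gap to blank_3 nearly closed. I keep pushing.

```bash
python3 -m jog '[[[0.015,0,0,0,0,0],[0.03,0,0,0,0,0],[0.045,0.001,0,0,0,0],[0.06,0.001,0,0,0,0],[0.075,0.001,0,0,0,0],[0.09,0.001,0,0,0,0],[0.105,0.001,0,0,0,0],[0.12,0.001,0,0,0,0],[0.135,0.002,0,0,0,0],[0.15,0.002,0,0,0,0],[0.165,0.002,0,0,0,0],[0.18,0.002,0,0,0,0],[0.195,0.002,0,0,0,0],[0.21,0.003,0,0,0,0],[0.225,0.003,0,0,0,0],[0.24,0.003,0,0,0,0],[0.255,0.003,0,0,0,0],[0.27,0.003,0,0,0,0],[0.285,0.003,0,0,0,0],[0.3,0.003,0,0,0,0]]]' -0.05;python3 go.py 545.5 199.5 11 86.35
python3 look.py 5
```

```text
t: 14.08
position: [0.529, -0.0594, 0.0105]
orientation: [-0.001, 0.729, 0.684, -0.001]
ft_force: [-0.8, -1.6, -0.5]
width: 0.0497
t 14.08 pos [529.  -59.4  10.5] xang 86.37 F [-0.84 -1.58 -0.5 ] w 49.7
row [1.2973, 0.0002, -0.002, -0.0004, -0.0, 0.0001] mm 259.0 deg 0.2
[558.5   13.59  62.6   69.5  -13.31] [216.8 182.6]
[541.66 107.39  82.18 105.52  86.02] [185.2 183.6]
```

View pics/top5.png

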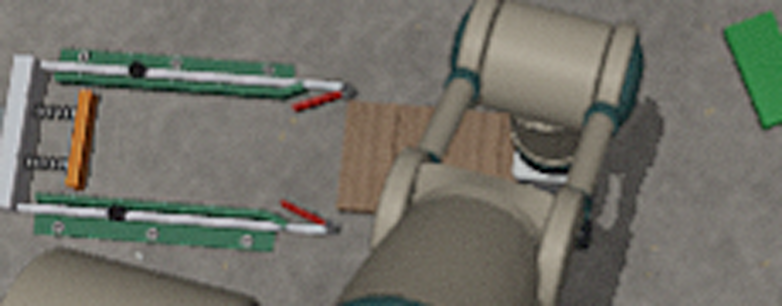

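View pics/side5.png

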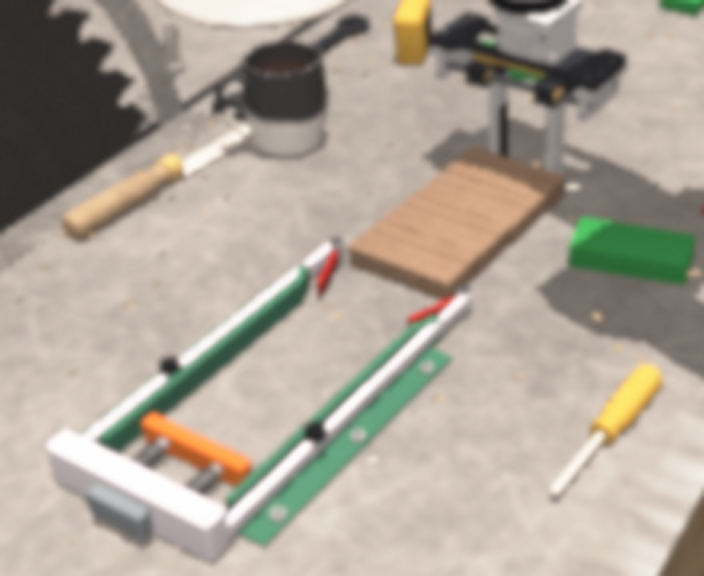

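The row is closed up and straight. Its front edge is at about (345,155) in the zoomed top picture, between the catch pins. I continue into the mouth.

```bash
python3 -m jog '[[[0.015,0,0,0,0,0],[0.03,0,0,0,0,0],[0.045,0,0,0,0,0],[0.06,-0.001,0,0,0,0],[0.075,-0.001,0,0,0,0],[0.09,-0.001,0,0,0,0],[0.105,-0.002,0,0,0,0],[0.12,-0.002,0,0,0,0],[0.135,-0.002,0,0,0,0],[0.15,-0.003,0,0,0,0],[0.165,-0.003,0,0,0,0],[0.18,-0.003,0,0,0,0],[0.195,-0.004,0,0,0,0],[0.21,-0.004,0,0,0,0],[0.225,-0.004,0,0,0,0],[0.24,-0.004,0,0,0,0]]]' -0.05;python3 go.py 545.5 199.5 11 86.35
python3 look.py 6
```

```text
t: 15.52
position: [0.5311, -0.012, 0.0106]
orientation: [-0.001, 0.729, 0.685, -0.001]
ft_force: [0.0, -5.5, 1.4]
width: 0.0494
t 15.52 pos [531.1 -12.   10.6] xang 86.4 F [ 0.04 -5.46  1.36] w 49.4
row [1.0599, 0.0054, -0.0029, -0.0005, 0.0001, 0.0001] mm 212.0 deg 0.2
[557.44  71.64  62.11  75.45  -8.3 ] [198.7 182.9]
[544.01 162.4   73.58 105.29  85.78] [168.9 182.5]
```

View pics/top6.png

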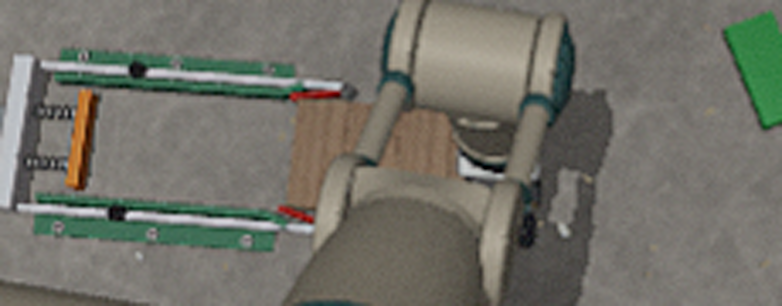

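View pics/side6.png

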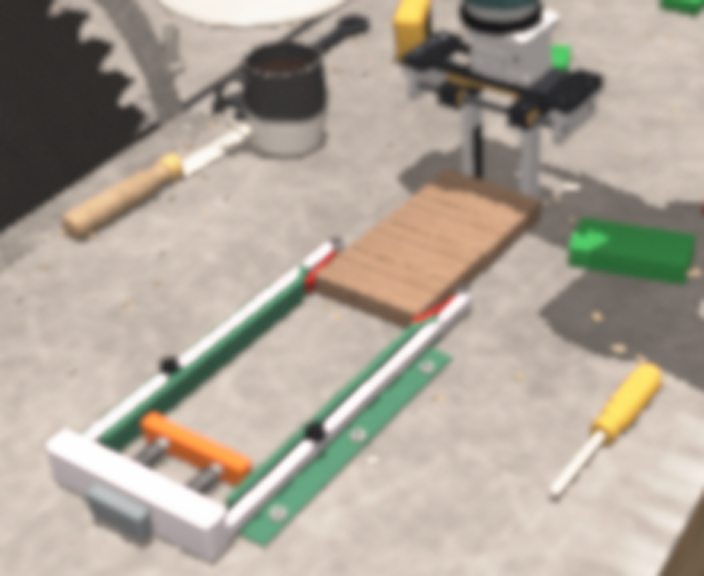

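Right catch pressed aside, front edge at the mouth, force 5.5 N. Going on in shorter calls.

```bash
python3 -m jog '[[[0.012,0,0,0,0,0],[0.024,0,0,0,0,0],[0.036,0,0,0,0,0],[0.048,0,0,0,0,0],[0.06,0,0,0,0,0],[0.072,0,0,0,0,0],[0.084,0,0,0,0,0],[0.096,0,0,0,0,0],[0.108,0,0,0,0,0],[0.12,0,0,0,0,0],[0.132,0,0,0,0,0],[0.144,0,0,0,0,0]]]' -0.05;python3 go.py 545.5 199.5 11 86.35
python3 look.py 7
```

```text
t: 16.62
position: [0.5331, 0.0172, 0.0106]
orientation: [-0.001, 0.729, 0.684, -0.001]
ft_force: [-0.7, -6.4, 1.9]
width: 0.0498
t 16.62 pos [533.1  17.2  10.6] xang 86.37 F [-0.74 -6.37  1.86] w 49.8
row [0.9136, 0.0043, -0.002, -0.0004, -0.0, 0.0001] mm 183.0 deg 0.2
[557.54 106.77  60.48  76.54  -5.42] [187.9 182.6]
[545.5  193.32  63.84 114.6   86.58] [159.3 182.2]
```

View pics/top7.png

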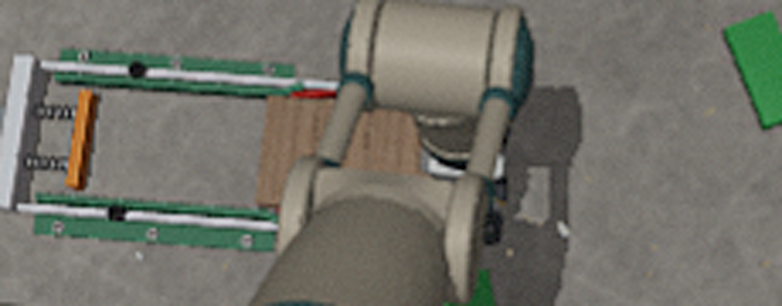

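View pics/side7.png

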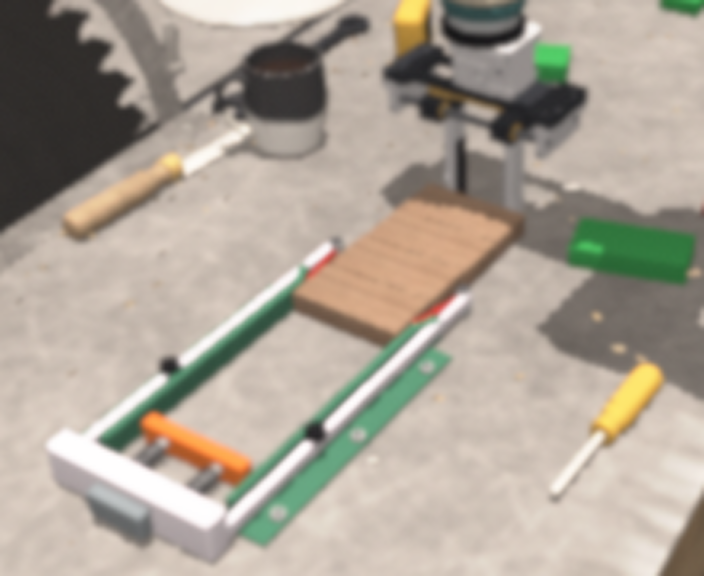

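The front blank is in the rails and both catches are aside, at about 6.4 N. Next is a longer push.

```bash
python3 -m jog '[[[0.015,0,0,0,0,0],[0.03,0,0,0,0,0],[0.045,0,0,0,0,0],[0.06,0,0,0,0,0],[0.075,0,0,0,0,0],[0.09,0,0,0,0,0],[0.105,0,0,0,0,0],[0.12,0,0,0,0,0],[0.135,0,0,0,0,0],[0.15,0,0,0,0,0],[0.165,0,0,0,0,0],[0.18,0.001,0,0,0,0],[0.195,0.001,0,0,0,0],[0.21,0.001,0,0,0,0],[0.225,0.001,0,0,0,0],[0.24,0.001,0,0,0,0],[0.255,0.002,0,0,0,0],[0.27,0.002,0,0,0,0],[0.285,0.002,0,0,0,0],[0.3,0.002,0,0,0,0]]]' -0.05;python3 go.py 545.5 199.5 11 86.35
python3 look.py 8
```

```text
t: 18.38
position: [0.537, 0.0767, 0.0105]
orientation: [-0.001, 0.729, 0.684, -0.001]
ft_force: [-0.4, -6.3, 1.0]
width: 0.0493
t 18.38 pos [537.   76.7  10.5] xang 86.37 F [-0.45 -6.3   1.02] w 49.3
row [0.6156, 0.0033, -0.0024, -0.0005, 0.0, 0.0001] mm 123.0 deg 0.2
[5.5899e+02 1.8096e+02 5.6820e+01 7.8720e+01 5.3000e-01] [165.4 181.8]
[550.55 260.31  47.46 104.92  86.21] [138.7 181.1]
```

View pics/top8.png

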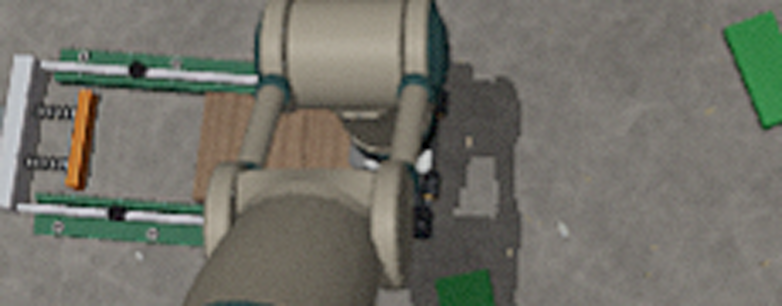

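View pics/side8.png

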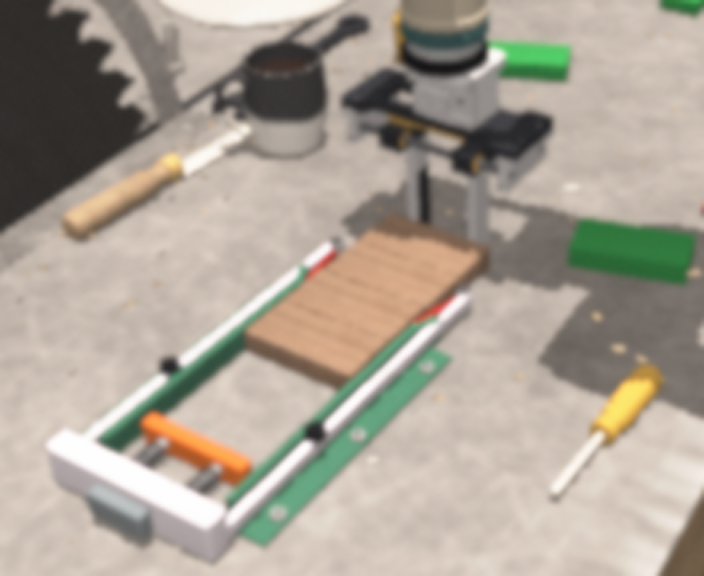

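Running straight at 6.3 N. 80 mm more, then fine steps.

```bash
python3 -m jog '[[[0.02,0,0,0,0,0],[0.04,0,0,0,0,0],[0.06,0,0,0,0,0],[0.08,0,0,0,0,0],[0.1,0,0,0,0,0],[0.12,0,0,0,0,0],[0.14,0,0,0,0,0],[0.16,0.001,0,0,0,0],[0.18,0.001,0,0,0,0],[0.2,0.001,0,0,0,0],[0.22,0.001,0,0,0,0],[0.24,0.001,0,0,0,0],[0.26,0.001,0,0,0,0],[0.28,0.001,0,0,0,0],[0.3,0.002,0,0,0,0],[0.32,0.002,0,0,0,0],[0.34,0.002,0,0,0,0],[0.36,0.002,0,0,0,0],[0.38,0.002,0,0,0,0],[0.39,0.002,0,0,0,0]]]' -0.05;python3 go.py 545.5 199.5 11 86.35
python3 look.py 9
```

```text
t: 20.15
position: [0.5422, 0.1544, 0.0106]
orientation: [-0.001, 0.729, 0.684, -0.001]
ft_force: [-1.3, -6.4, 3.2]
width: 0.0495
t 20.15 pos [542.2 154.4  10.6] xang 86.38 F [-1.26 -6.38  3.24] w 49.5
row [0.2259, 0.0023, -0.0023, -0.0006, 0.0001, 0.0001] mm 45.0 deg 0.2
[563.23 273.61  55.95  85.53   8.12] [136.2 180.4]
[568.54 348.55  25.11  81.05  85.76] [113.1 176.9]
```

View pics/top9.png

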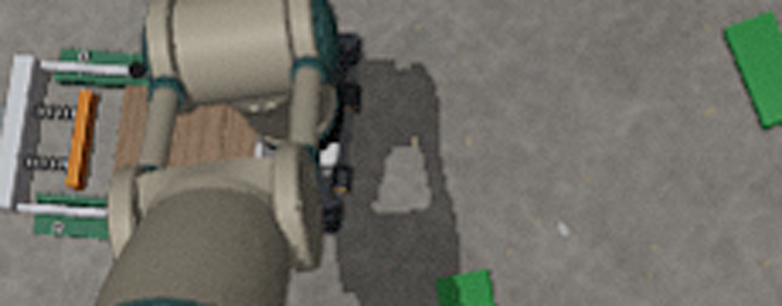

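View pics/side9.png

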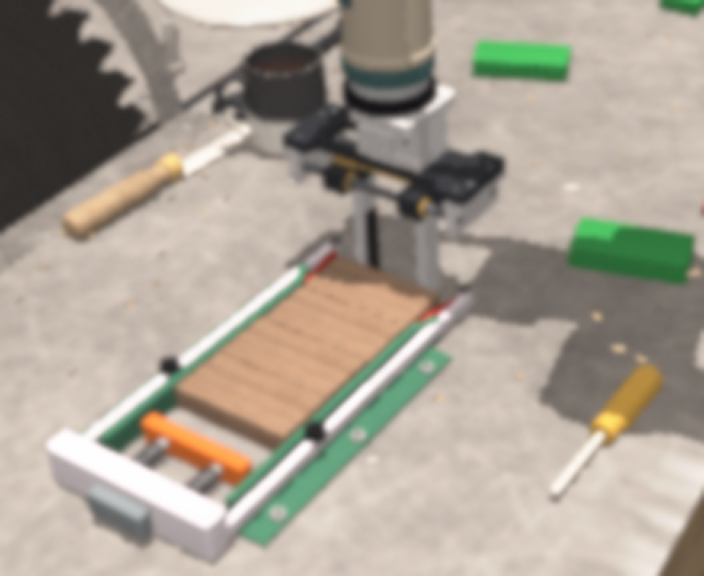

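```bash
python3 -m jog '[[[0.015,0,0,0,0,0],[0.03,0,0,0,0,0],[0.045,0,0,0,0,0],[0.06,0,0,0,0,0],[0.075,0,0,0,0,0],[0.09,0,0,0,0,0],[0.105,0,0,0,0,0],[0.12,0,0,0,0,0],[0.12,0,0,0,0,0]]]' -0.05;python3 go.py 545.5 199.5 11 86.35
python3 look.py 10
```

```text
t: 21.0
position: [0.5437, 0.1786, 0.0105]
orientation: [-0.001, 0.729, 0.684, -0.001]
ft_force: [-0.9, -5.0, 2.6]
width: 0.0494
t 21.0 pos [543.7 178.6  10.5] xang 86.37 F [-0.88 -5.02  2.63] w 49.4
row [0.105, 0.0022, -0.0023, -0.0006, 0.0, 0.0001] mm 21.0 deg 0.2
[564.65 301.84  55.74  86.3   10.48] [127.4 179.9]
[564.52 381.24  29.08  92.61  84.41] [103.  178.5]
```

View pics/side10.png

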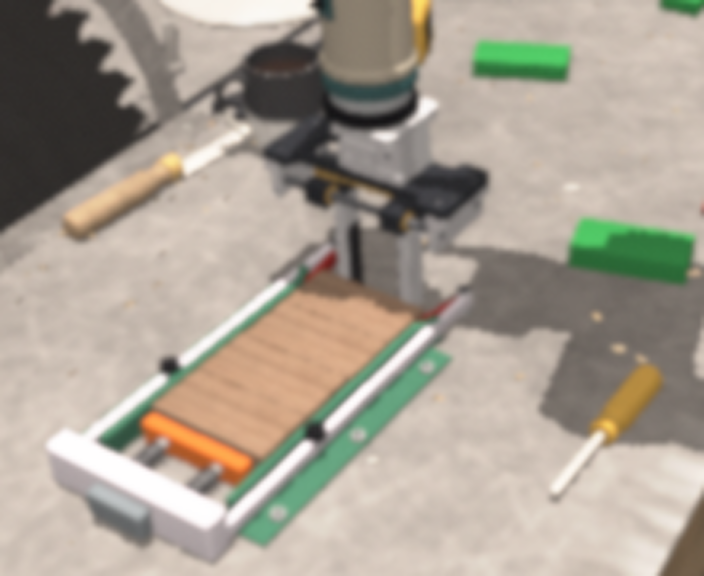

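```bash
for i in 1; do python3 -m jog '[[[0.005,0,0,0,0,0],[0.01,0,0,0,0,0],[0.015,0,0,0,0,0],[0.02,0,0,0,0,0]]]' -0.05;  done
```

```text
t: 21.43
position: [0.544, 0.1817, 0.0106]
orientation: [-0.001, 0.729, 0.684, -0.002]
ft_force: [-0.7, -6.3, 4.7]
width: 0.0495
```

```bash
python3 -m jog '[[[0.005,0,0,0,0,0],[0.01,0,0,0,0,0],[0.015,0,0,0,0,0],[0.015,0,0,0,0,0]]]' -0.05 | egrep 'pos|ft'; python3 -m jog '[[[0.005,0,0,0,0,0],[0.01,0,0,0,0,0],[0.01,0,0,0,0,0]]]' -0.05| egrep 'pos|ft'; python3 -m jog '[[[0.005,0,0,0,0,0],[0.01,0,0,0,0,0],[0.01,0,0,0,0,0]]]' -0.05| egrep 'pos|ft'
```

```text
position: [0.5442, 0.1848, 0.0106]
ft_force: [0.2, -6.9, 2.8]
position: [0.5442, 0.1859, 0.0106]
ft_force: [-1.9, -9.4, 3.8]
position: [0.5443, 0.1877, 0.0106]
ft_force: [-0.8, -9.2, 3.7]
```

```bash
python3 -m jog '[[[0.005,0,0,0,0,0],[0.01,0,0,0,0,0],[0.01,0,0,0,0,0]]]' -0.05| egrep 'pos|ft'; python3 -m jog '[[[0.005,0,0,0,0,0],[0.01,0,0,0,0,0],[0.01,0,0,0,0,0]]]' -0.05| egrep 'pos|ft'
cat > pl.py <<'E'
import sys
from m import *
def orange(c,roi):
    f=c["frame"];hsv=cv2.cvtColor(f,cv2.COLOR_BGR2HSV)
    m=((hsv[...,0]>=7)&(hsv[...,0]<=19)&(hsv[...,1]>165)&(hsv[...,2]>90)).astype(np.uint8)
    x0,y0,x1,y1=roi;k=np.zeros_like(m);k[y0:y1,x0:x1]=m[y0:y1,x0:x1]
    v,u=np.nonzero(k);W=plane(c,np.c_[u,v],.024)*1000
    return len(u),W.mean(0).round(2),np.c_[u,v].mean(0).round(2)
for k in sys.argv[1:]:
    for n,r in(("side",(100,260,185,320)),("top",(80,160,110,205))):
        print(k,n,*orange(np.load(n+k+".npz"),r))
E
python3 look.py 11; python3 pl.py 4 8 9 10 11
```

```text
position: [0.5444, 0.1894, 0.0106]
ft_force: [-1.5, -10.4, 3.7]
position: [0.5444, 0.1912, 0.0106]
ft_force: [-1.0, -10.9, 4.8]
[565.59 318.98  54.34  89.09  11.67] [122.  179.6]
4 side 199 [554.92 403.26  24.  ] [150.45 289.59]
4 top 91 [557.22 398.11  24.  ] [ 97.65 180.3 ]
8 side 198 [554.87 403.3   24.  ] [150.46 289.61]
8 top 97 [557.01 397.92  24.  ] [ 97.7  180.36]
9 side 197 [554.62 403.31  24.  ] [150.54 289.65]
9 top 95 [556.71 397.88  24.  ] [ 97.71 180.45]
10 side 258 [554.05 401.08  24.  ] [151.37 289.11]
10 top 91 [556.79 398.11  24.  ] [ 97.64 180.43]
11 side 216 [554.92 409.24  24.  ] [148.73 291.25]
11 top 86 [561.85 404.2   24.  ] [ 95.88 178.87]
```

View pics/side11.png

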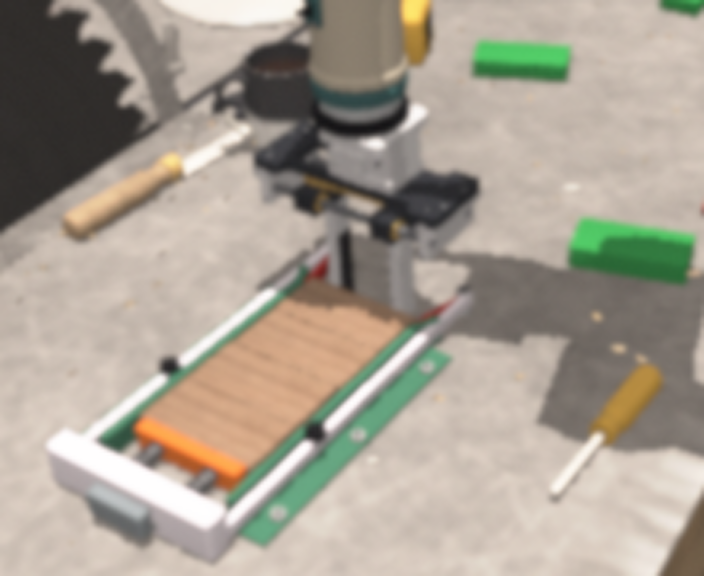

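The plate is pushed in about 6 mm with TCP y at 191.2 mm. I expect the snap at about 195.5 and the stop at about 198.7, so 1 mm steps from here.

```bash
python3 -m jog '[[[0.005,0,0,0,0,0],[0.01,0,0,0,0,0],[0.01,0,0,0,0,0]]]' -0.05| egrep 'pos|ft'; python3 -m jog '[[[0.003,0,0,0,0,0],[0.005,0,0,0,0,0],[0.005,0,0,0,0,0]]]' -0.05| egrep 'pos|ft'; python3 look.py 12; python3 pl.py 12
```

```text
position: [0.5445, 0.1929, 0.0106]
ft_force: [-2.1, -11.7, 4.2]
position: [0.5445, 0.1936, 0.0106]
ft_force: [-1.2, -11.3, 5.0]
[565.85 322.17  54.34  89.62  12.05] [121.  179.6]
12 side 212 [554.53 411.45  24.  ] [148.23 291.92]
12 top 85 [562.76 406.48  24.  ] [ 95.2  178.59]
```

Run:
```python
import numpy as np,cv2
for k in("11","12"):
    f=np.load(f"side{k}.npz")["frame"][215:265,170:250]
    cv2.imwrite(f"pics/cz{k}.png",cv2.resize(f,None,fx=8,fy=8,interpolation=cv2.INTER_CUBIC))
```

```text
(no output)
```

View pics/cz12.png

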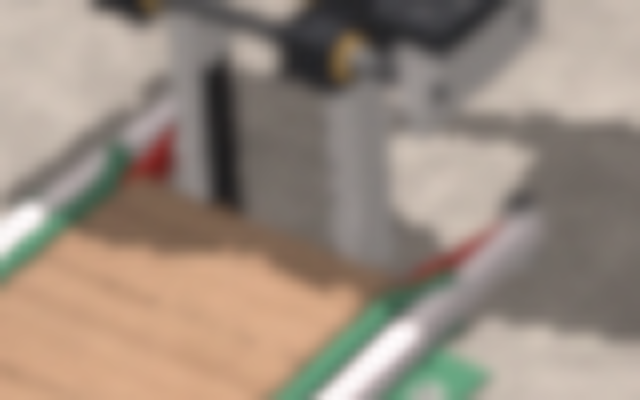

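```bash
python3 -m jog '[[[0.003,0,0,0,0,0],[0.006,0,0,0,0,0],[0.006,0,0,0,0,0]]]' -0.05| egrep 'pos|ft'; python3 -m jog '[[[0.002,0,0,0,0,0],[0.004,0,0,0,0,0],[0.004,0,0,0,0,0]]]' -0.05| egrep 'pos|ft'; python3 look.py 13; python3 pl.py 13;python3 - <<'E'
import numpy as np,cv2
for k in("13",):
    f=np.load(f"side{k}.npz")["frame"][215:265,170:250]
    cv2.imwrite(f"pics/cz{k}.png",cv2.resize(f,None,fx=8,fy=8,interpolation=cv2.INTER_CUBIC))
E
```

```text
position: [0.5445, 0.1946, 0.0106]
ft_force: [-0.7, -12.7, 5.4]
position: [0.5446, 0.1958, 0.0106]
ft_force: [-2.3, -11.7, 4.4]
[565.79 324.62  54.74  88.98  11.7 ] [120.3 179.6]
13 side 218 [554.6  413.85  24.  ] [147.51 292.59]
13 top 86 [561.34 408.86  24.  ] [ 94.43 179.01]
```

View pics/cz13.png

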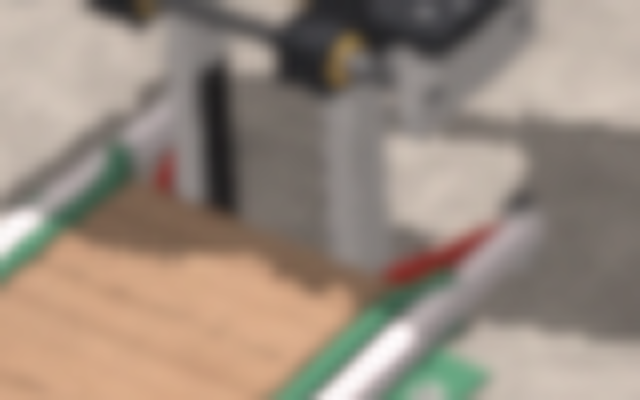

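Both red catches have swung in: the near one shows clearly at (440,255), and the far one has moved partly behind the finger at (165,175). I add 0.6 mm for margin, then back off slowly.

```bash
python3 -m jog '[[[0.002,0,0,0,0,0],[0.004,0,0,0,0,0],[0.004,0,0,0,0,0]]]' -0.05| egrep 'pos|ft'; python3 -m jog '[[[-0.005,0,0,0,0,0],[-0.01,0,0,0,0,0],[-0.02,0,0,0,0,0],[-0.03,0,0,0,0,0],[-0.04,0,0,0,0,0],[-0.05,0,0,0,0,0],[-0.05,0,0,0,0,0]]]' -0.05| egrep 'pos|ft'; python3 look.py 14; python3 pl.py 14;python3 - <<'E'
import numpy as np,cv2
for k in("14",):
    f=np.load(f"side{k}.npz")["frame"][215:265,170:250]
    cv2.imwrite(f"pics/cz{k}.png",cv2.resize(f,None,fx=8,fy=8,interpolation=cv2.INTER_CUBIC))
E
```

```text
position: [0.5446, 0.1965, 0.0106]
ft_force: [-2.2, -12.0, 5.5]
position: [0.5451, 0.1897, 0.0105]
ft_force: [-0.0, 0.1, 0.3]
[565.61 314.22  54.94  87.86  11.14] [123.4 179.6]
14 side 212 [554.7  411.62  24.  ] [148.12 291.95]
14 top 94 [557.66 406.95  24.  ] [ 94.93 180.14]
```

View pics/cz14.png

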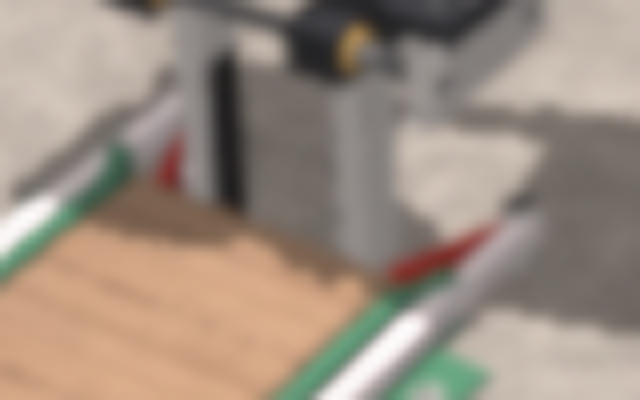

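The plate holds at about 8.5 to 9 mm with zero tool force. I back out and lift.

```bash
python3 -m jog '[[[-0.05,0,0,0,0,0],[-0.1,0,0,0,0,0],[-0.18,0,-0.02,0,0,0],[-0.26,0,-0.1,0,0,0],[-0.34,0,-0.25,0,0,0],[-0.45,0,-0.4,0,0,0],[-0.6,0,-0.5,0,0,0],[-0.75,0,-0.5,0,0,0],[-0.9,0,-0.5,0,0,0],[-1,0,-0.5,0,0,0],[-1,0,-0.5,0,0,0],[-1,0,-0.5,0,0,0],[-1,0,-0.5,0,0,0]]]' -0.05; python3 -m jog '[[[-0.15,0,0,0,0,0],[-0.3,0,0,0,0,0],[-0.45,0,0,0,0,0],[-0.6,0,0,0,0,0],[-0.7,0,0,0,0,0],[-0.7,0,0,0,0,0],[-0.7,0,0,0,0,0]]]' -0.05; python3 look.py 15; python3 pl.py 15
python3 - <<'E'
import numpy as np,cv2
f=np.load("side15.npz")["frame"][215:265,170:250]
cv2.imwrite("pics/cz15.png",cv2.resize(f,None,fx=8,fy=8,interpolation=cv2.INTER_CUBIC))
cv2.imwrite("pics/full15.png",np.load("top15.npz")["frame"])
E
```

```text
t: 26.08
position: [0.5321, -0.0102, 0.1104]
orientation: [-0.001, 0.729, 0.684, -0.001]
ft_force: [0.0, 0.8, -1.0]
width: 0.0491
t: 26.67
position: [0.5236, -0.1495, 0.1102]
orientation: [-0.002, 0.729, 0.684, -0.001]
ft_force: [0.1, 0.8, -0.2]
width: 0.0493
[552.14 303.06 107.33 205.34  -4.14] [124.7 182.6]
15 side 214 [554.63 411.55  24.  ] [148.17 291.94]
15 top 96 [557.19 406.87  24.  ] [ 94.94 180.28]
```

View pics/cz15.png

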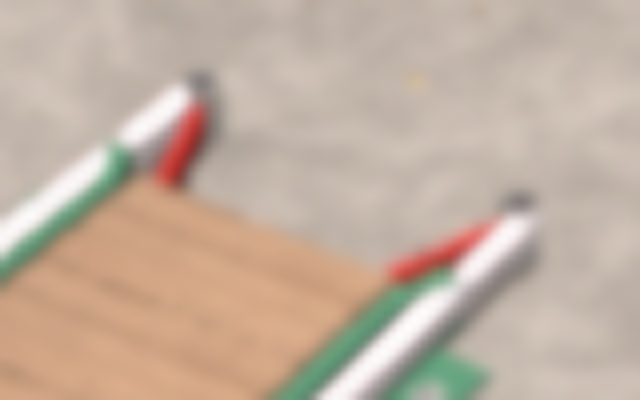

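View pics/top15.png

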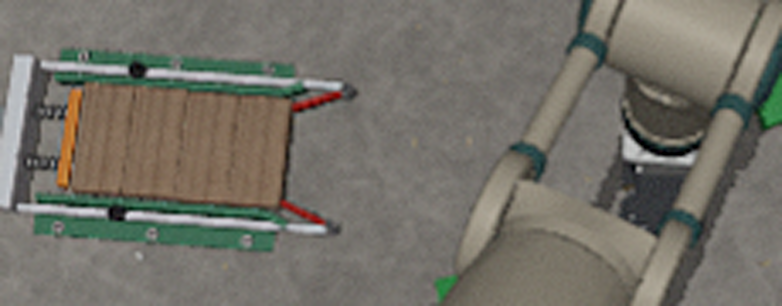

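View pics/full15.png

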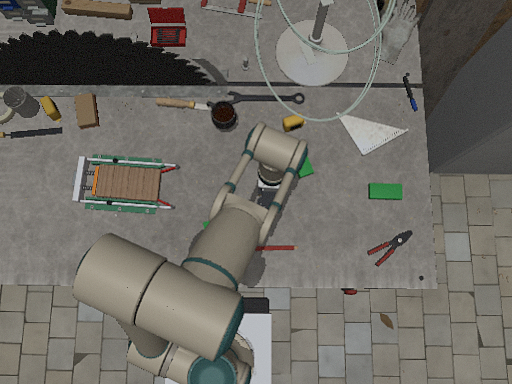

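Both catch tips are back at their closed pixels, (295,107) and (282,203) in the zoomed top view, the same as before loading. The row is straight behind them and the plate holds at about 8.5 to 9 mm. I hand in.

```bash
python3 -c "
from station import hand_in,get_obs
print(get_obs()['t'],get_obs()['ft_force']);print(hand_in())"
```

```text
26.7667 [-0.03318194  0.24252767 -0.15834398]
the job is handed in; nothing more can be done
None
```

The job is done and handed in at 26.8 s, with all four blanks in the magazine and both red catches shut behind the last one.

**What I did**
- I gripped the loose brown blank across its 50 mm side and set it down about 45 mm behind blank_3. It lay within about 1–2° of the row and touched none of the three.
- I then pushed only that blank, with two spread fingertips along the magazine's centre line. I finished in roughly 1–2 mm steps until the catches snapped, added 0.7 mm, and withdrew.

**What the last checks showed**
- **Catches:** both tips are back at their pre-loading pixel positions, lying behind the last blank.
- **Row:** the four measure about 107 x 205 mm in the image, one straight row.
- **Plate:** it rests about 8.3–9 mm in and did not move while I withdrew. At its deepest it was about 11 mm in, short of the 13.5 mm stop.
- **Push force:** readings taken between steps peaked at about 13 N along the push, under the 22 N limit.
- **Release:** the force on the tool was about zero, with the arm clear of everything.
- **Other things on the bench:** none of those visible had moved. The arm hid two of the green look-alike blocks from the top camera in the final picture.

No check failed. The camera readings of the plate's travel agree only to about 1 mm.

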